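# Clamp a mirror with the outer ring of a coarse-fine knob

### The job

Push the loose framed mirror gently along the bed of the cradle until it is fully home against the end stop, then turn only the wide outer ring of the double knob clockwise until the jaw clamps the mirror snugly against the long rail. The mirror cracks easily: stop once the clamping force is about 10 N (under 5 N is loose, over 18 N breaks it) and never push it harder than 20 N. The small inner knob is already set and must stay put, and nothing else on the bench may be disturbed; let go at the end.

Things in the scene. Friction and masses are not known exactly. Their poses are not given: they have to be found in the camera images.
- mount: Fixed grey mirror cradle. Origin at table level; x runs across the bed from the knob to the rail, y along the bed away from the end stop, z up. The bed is 14 mm above the table, x -40 to 75, y -75 to 160 mm. The sprung aluminium jaw (y -25 to 25, top 34 mm above the table) slides in +x; its unknown start is 6 to 14 mm clear of a mirror that touches the rail.
- rail: Long aluminium rail on the cradle's far side, parallel to the cradle's y, against which the jaw presses the mirror: 14 mm wide, 220 mm long, 20 mm high, standing on the bed. Origin at the centre of its underside; its clamping face is 7 mm from there towards the knob, at cradle x = 60 mm.
- end_stop (a point): Middle of the top edge of the face of the end stop, a short aluminium bar across the bed, 75 mm long (along cradle x), 14 mm thick, 20 mm high. The face is at y = -55 mm in the cradle's frame, top 34 mm above the table.
- mirror: Loose mirror tile in a black frame, 90 mm (x) by 110 mm (y) by 16 mm high, about 0.25 kg, lying on the bed between jaw and rail, 40 to 75 mm out along the cradle's +y and almost square to it. Origin at the centre of its underside. Fully home it touches the end stop and its origin is at y = 0 in the cradle's frame; clamped, at x = 15 mm.
- ring_axis (a point): Point on the upright axis of the outer ring (coarse feed), 48 mm above the table, at half its height. The ring is black, ribbed, 58 mm in diameter, 36 to 60 mm above the table; the neck below it is 40 mm in diameter and the base there 14 mm high. Clockwise from above feeds the jaw 8 mm per radian towards the rail, 2.3 rad at most to a good clamp.
- ring_top (a point): Centre of the outer ring's top face, 60 mm above the table. It turns with a steady friction of 0.15 N m, which also holds it where it is left (so the torque felt at rest may be off by that, either way). Once the sprung jaw clamps, the clamping force grows 4 N per mm of feed, 32 N per radian of the ring, and each newton adds 0.008 N m to the torque resisting the turn.
- fine_top (a point): Centre of the top of the inner knob (fine feed), 79 mm above the table: dark steel, 36 mm in diameter, 17 mm high, standing on the ring on the same axis. It turns very easily if touched. Leave it as it is.
- fine_mark (a point): End of the white line on top of the inner knob, 16 mm from its axis, 79 mm above the table. It must not move.
- binoculars: Black binoculars standing on their front lenses, 132 mm wide and 150 mm high. Origin at the centre of the underside. Leave alone.
- remote: Grey remote control, 45 by 170 by 19 mm, lying flat. Origin at the centre of the underside. Leave alone.
- mouse: Black computer mouse, 100 by 58 by 34 mm. Origin at the centre of the underside. Leave alone.
Things that resemble listed ones, but are neither listed nor needed, are in the scene too. Leave any brown look-alike of the mirror alone.

How it is judged:
On the way, in this order (a step that is already met when the one before it is completed fails the run):
1. the mirror is pushed home against the end stop, not yet clamped (y of mirror in the frame of mount between -0.003 and 0.003 m and linear speed of mirror below 0.02 m/s and contact force between mirror and rail below 4 N), for 0.2 s.
2. the jaw clamps the home mirror against the rail (y of mirror in the frame of mount between -0.003 and 0.003 m and contact force between mirror and rail above 5 N), for 0.3 s.
At the end, for the whole second after the job is handed in: The mirror lies at rest, home within 3 mm of the end stop and square to the cradle within 0.03 rad, clamped against the rail with 5 to 18 N by the ring alone; the inner knob's mark is within 2 mm of where it was (all of step 2 and contact force between mirror and rail below 18 N and distance of fine_mark from where it was at the start of the episode below 0.002 m and angle between the y axis of mirror and the y axis of mount, either way round below 0.03 rad and linear speed of mirror below 0.01 m/s); the robot touches nothing.
It fails at once if the mirror is clamped or pressed against the rail with more than 18 N (contact force between mirror and rail above 18 N).
It fails at once if the robot pushes the mirror with more than 20 N (contact force between any of the arm, the fingers and mirror above 20 N).
It fails at once if the inner knob is turned (its mark moves more than 2 mm) (distance of fine_mark from where it was at the start of the episode above 0.002 m).
It fails at once if a bystander is moved more than 10 mm (distance of any of binoculars, remote, mouse from where it was at the start of the episode above 0.01 m).
It also fails if it takes over 72 s, if anything falls off the work surface, if the arm or the gripper's body presses on something with over 40 N, if the wrist force passes 120 N, or if a joint passes its speed limit or range.

### The arm

A 7-joint arm with a two-finger parallel gripper is mounted at the origin on the work surface. World frame = base frame: x ahead of the robot, y to its left, z up, the work surface at z = 0. Lengths are in m, angles in rad, forces in N, time in s.
With the tool pointing down it reaches from about 0.425 to 1.025 m from the base axis. Payload 3.6 kg.
Tool frame: the origin (TCP) lies where the fingers leave the gripper's body, on its centre line; the fingertips stand bot.tip_reach ahead of it and the grasp point (between the pads) lies 54 mm ahead of it (bot.tip_reach is the distance from the TCP to the fingertips, in m); z points along the fingers, y is the direction in which the jaws open and shut (so a half turn about z gives the same grasp; the last joint's range is limited). The gripper opens to 85 mm and grips with 20 to 120 N. Pads are 22 mm wide; open, the fingers measure 114 mm over their backs; the gripper's body (76 mm by 85 mm) begins 54 mm behind the grasp point. The pads swing forward as they close: fully open they stand 13 mm farther back than shut.
Start: joints at [-1.319, 0.591, 0.048, 1.609, -0.033, 0.943, -0.034], TCP at [0.246, 0.682, 0.304] pointing down, gripper open.
Joint ranges: [-2.69, 2.69], [-0.47, 2.24], [-1.27, 1.36], [0.19, 2.51], [-1.53, 4.68], [0.08, 2.07], [-3.09, 3.09]. Speed limits (rad/s): [2.57, 2.57, 3.14, 3.14, 3.14, 3.14, 3.14].

### API

Orientations are given as a unit quaternion [x, y, z, w].
In Python, from cell import bot gives the robot as it stands.
- The arm moves only by the tool carry_out, never from a script. Its argument "targets" is a list of rows, each a list of 4 numbers: the shift along the tool's x, y, z each as a share of 750 mm, from -1 to 1, then the turn about the tool's z as a share of 60 degrees, from -1 to 1. A call has exactly 10 rows; each row shifts and turns the pose as measured when the row begins, along the tool's axes as they then stand; what a row does not reach is not made up. A row lasts 1/10 s, in which the tool goes at most 50 mm and 8.59 degrees, less where a joint would pass 70% of its speed; a pose out of reach is approached as far as the arm can. A call with a number of a shift or a turn outside -1 to 1 is refused whole. A call with a gripper value outside its range is refused whole. "hand" is the opening, from 0 (shut) to 1 (fully open), set as the call begins (left out, the last holds). The fingers move at their own pace and stop on an object; "newtons" is the grip in N (left out, the last holds). Time passes only in rows, so rows that do not move let the fingers close, or fill a call up. It gives the time, the measured TCP pose, the force and the opening at its end, in the units of the state.
- bot.get_state(): the state, without advancing time (a new reading comes with each control period).
- bot.camera(name): name is "side" or "top"; returns a dict with "frame" (400x640x3 uint8, blue, green, red), "camera_matrix" (3x3 intrinsics, pixels), "dist" ([k1, k2, p1, p2, k3] as OpenCV has them; the pictures are not rectified), "pose" (4x4, takes a point from camera to world coordinates). Camera axes: x right, y down, z forward; pixel columns grow to the right and rows downward; lengths in m; the calibration is good to about 2 mm. A picture is of the moment at which its call begins. There is no depth.
- bot.close_job(): hands the job in, once; it reports no verdict.
The state is a dict: "time": time; "joint_pos": joint angles; "joint_vel": joint speeds; "tau": joint torques, N m; "eef_pos": TCP position; "tool_rot": TCP orientation; "force": force on the tool from outside, world axes, zero at the start; "ft_torque": the same for the moment, N m; "grip_width": finger opening in m.
Only numpy, scipy, OpenCV 4.12 (cv2) and the standard library are available. Lean on these libraries where they do the work, as an engineer would, in place of code of your own. Each camera call takes 0.05 s, during which the arm holds its last target.

## Working session

There is one attempt and no reset: what is moved stays moved. The work goes in short steps, Python scripts to look and compute and a tool call to move; the robot and the scene stay as the last step left them, time stands still between calls to the robot, and variables do not carry over. Pictures are saved under pics/ and viewed, and the job is handed in when it is done.

Besides the shell and the picture viewer there is one more tool, called after "Call:" by a JSON object that holds its "op" and its "data". carry_out: Moves the arm, as the interface text tells. Its arguments: {"type":"object","properties":{"targets":{"type":"array","items":{"type":"array","items":{"type":"number","minimum":-1,"maximum":1}}},"hand":{"type":"number"},"newtons":{"type":"number"}},"required":["targets"]}

```bash
mkdir -p pics; ls; python3 - <<'E'
from cell import bot
import cv2,json
s=bot.get_state()
print({k:(v if not hasattr(v,'tolist') else v.tolist()) for k,v in s.items()}, bot.tip_reach)
for n in("side","top"):
    c=bot.camera(n); cv2.imwrite(f"pics/{n}0.png",c["frame"]); print(n,c["camera_matrix"],c["dist"],c["pose"])
E
```

```text
pics
{'time': 0.0, 'joint_pos': [-1.3185155365929364, 0.5920663404210481, 0.04829472166436793, 1.6098477477234736, -0.033311666126555325, 0.9427058778311299, -0.03368565028485665], 'joint_vel': [-0.0006183356379619595, 0.0003841645192251773, 0.0013325465692409768, 0.0010477732017781334, -0.0012181230749509506, -0.0010168125305168257, -0.0008336792564617939], 'tau': [-0.00036908510082866997, -54.868011474609375, 1.5459412336349487, -19.813095331192017, 0.009300830424763262, 0.008567742188461125, -3.0311793608461812e-06], 'eef_pos': [0.24547634653921988, 0.6814573801802645, 0.30276917159719624], 'tool_rot': [0.171985146056357, 0.9850989161755078, -0.0011028690750452272, -0.00013625570250960493], 'force': [0.18532591717821806, -0.13629846211008795, -0.13678801118696227], 'ft_torque': [-0.022613994536528383, 0.053064398349093635, -0.03594045943829514], 'grip_width': 0.0853832484379609} 0.0726
side [[412.0325005    0.         320.80197023]
 [  0.         412.0325005  200.82199248]
 [  0.           0.           1.        ]] [0.02607635 0.         0.         0.         0.        ] [[ 0.98069257 -0.11598673  0.15744577  0.42570571]
 [-0.1951874  -0.53116567  0.82447857 -0.87844713]
 [-0.01199878 -0.83929143 -0.54354937  0.68607487]
 [ 0.          0.          0.          1.        ]]
top [[423.74545274   0.         316.44392676]
 [  0.         423.74545274 195.06031249]
 [  0.           0.           1.        ]] [0.00432435 0.         0.         0.         0.        ] [[-0.02747228 -0.9860925   0.16391111  0.42894171]
 [-0.99959564  0.02589622 -0.01174477  0.01260648]
 [ 0.00733675 -0.16416749 -0.9864052   1.08453303]
 [ 0.          0.          0.          1.        ]]
```

View pics/side0.png

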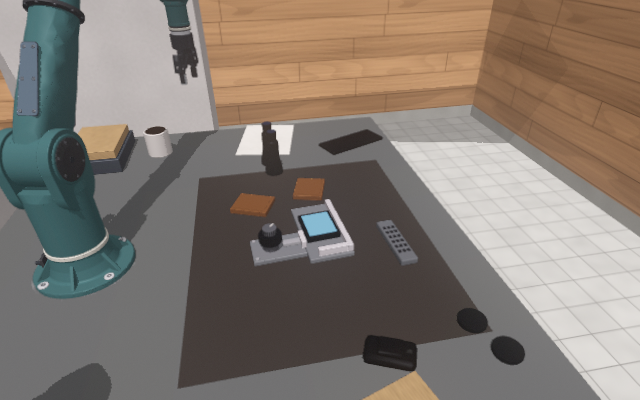

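View pics/top0.png

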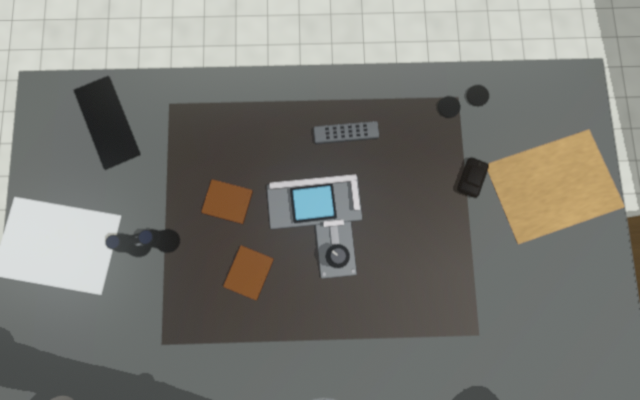

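The top view shows the cradle around (315,205), with the rail on the upper side, the end stop at right (355,193), the blue mirror at (313,203) and the knob at (338,256). I'll enlarge this area.

```bash
python3 - <<'E'
import cv2
a=cv2.imread("pics/top0.png")[165:290,250:380]; cv2.imwrite("pics/top0z.png",cv2.resize(a,None,fx=4.8,fy=4.8,interpolation=cv2.INTER_CUBIC)[:600])
a=cv2.imread("pics/side0.png")[190:270,240:370]; cv2.imwrite("pics/side0z.png",cv2.resize(a,None,fx=6,fy=6,interpolation=cv2.INTER_CUBIC))
E
```

```text
(no output)
```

View pics/top0z.png

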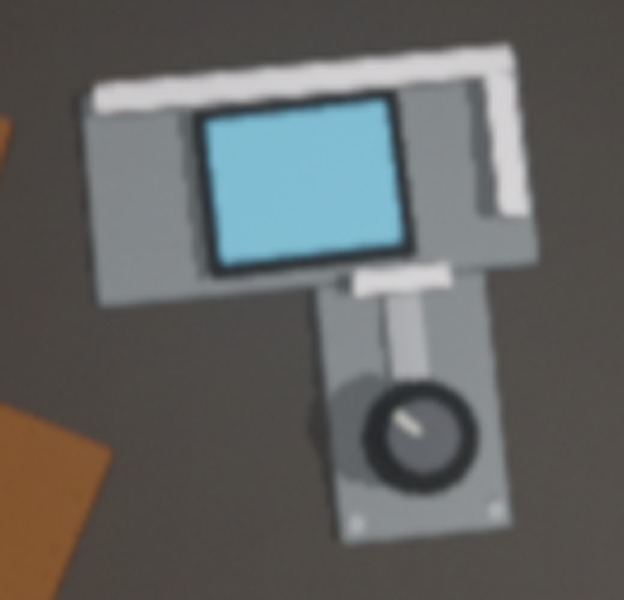

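View pics/side0z.png

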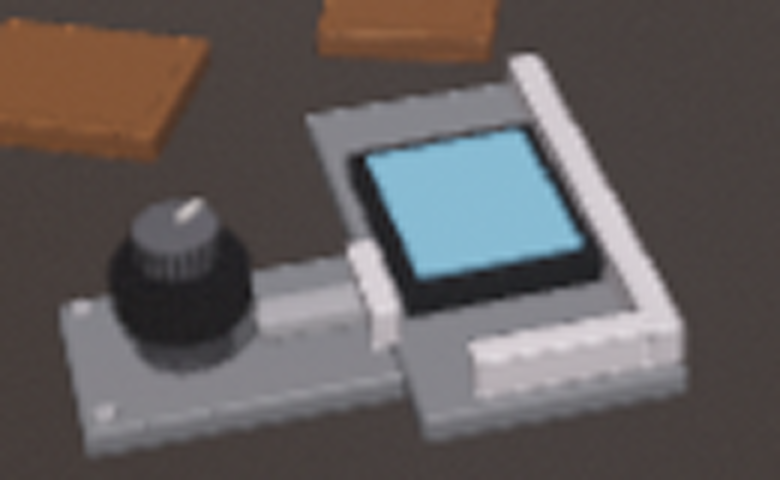

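```bash
cat > h.py <<'E'
import cv2,numpy as np
from cell import bot
def ray(c,px):
    u=cv2.undistortPoints(np.array([[px]],float),c["camera_matrix"],np.array(c["dist"]))[0,0]
    P=np.array(c["pose"]);d=P[:3,:3]@[u[0],u[1],1];return P[:3,3],d
def plane(c,px,z):
    o,d=ray(c,px);return o+d*(z-o[2])/d[2]
def two(c1,p1,c2,p2):
    o1,d1=ray(c1,p1);o2,d2=ray(c2,p2)
    t=np.linalg.lstsq(np.c_[d1,-d2],o2-o1,rcond=None)[0]
    a=o1+d1*t[0];b=o2+d2*t[1];return (a+b)/2,np.linalg.norm(a-b)
def proj(c,p):
    P=np.linalg.inv(np.array(c["pose"]))
    r=cv2.projectPoints(np.array([p],float),cv2.Rodrigues(P[:3,:3])[0],P[:3,3],c["camera_matrix"],np.array(c["dist"]))[0]
    return r[0,0]
def blue(c):
    f=cv2.cvtColor(c["frame"],cv2.COLOR_BGR2HSV)
    m=cv2.inRange(f,(85,60,90),(110,255,255))
    cs=cv2.findContours(m,cv2.RETR_EXTERNAL,cv2.CHAIN_APPROX_NONE)[0]
    k=max(cs,key=cv2.contourArea);return k[:,0,:].astype(float)
def mirror(c,z=0.030):
    k=blue(c);p=np.array([plane(c,q,z)[:2] for q in k])
    r=cv2.minAreaRect((p*1000).astype(np.float32));return r
E
python3 - <<'E'
from h import *
T=bot.camera("top");S=bot.camera("side")
t=lambda x,y:(250+(x+.5)/4.8-.5,165+(y+.5)/4.8-.5)
s=lambda x,y:(240+(x+.5)/6-.5,190+(y+.5)/6-.5)
np.set_printoptions(precision=4,suppress=True)
pl=lambda n,c,p,z:print(n,plane(c,p,z))
pl("bed-40,160 T",T,t(98,305),.014);pl("  S",S,s(307,116),.014)
pl("bed-40,-75 T",T,t(540,260),.014);pl("  S",S,s(425,432),.014)
pl("stop face far (60,-55) T",T,t(485,80),.034)
pl("stop face near (-15,-55)T",T,t(499,214),.034);pl("  S",S,s(472,348),.034)
pl("rail out left(74,?)T",T,t(92,84),.034)
pl("rail out right T",T,t(513,44),.034)
pl("rail in left T",T,t(95,113),.034)
pl("ring T z60",T,t(420,436),.060)
pl("fine top T z79",T,t(425,437),.079);pl("  S",S,s(175,228),.079)
pl("jaw front L (25)",T,t(354,272),.034);pl("jaw front R (-25)",T,t(451,264),.034)
print("mirror",mirror(T),mirror(S))
E
```

```text
bed-40,160 T [0.5252 0.1194 0.014 ]
  S [0.5262 0.1171 0.014 ]
bed-40,-75 T [ 0.5428 -0.1144  0.014 ]
  S [ 0.5422 -0.1216  0.014 ]
stop face far (60,-55) T [ 0.6366 -0.0873  0.034 ]
stop face near (-15,-55)T [ 0.5653 -0.0917  0.034 ]
  S [ 0.5668 -0.097   0.034 ]
rail out left(74,?)T [0.6398 0.1195 0.034 ]
rail out right T [ 0.6556 -0.1029  0.034 ]
rail in left T [0.6243 0.118  0.034 ]
ring T z60 [ 0.4514 -0.045   0.06  ]
fine top T z79 [ 0.4504 -0.0464  0.079 ]
  S [ 0.4523 -0.0494  0.079 ]
jaw front L (25) [ 0.537  -0.0153  0.034 ]
jaw front R (-25) [ 0.5398 -0.0657  0.034 ]
mirror ((585.847412109375, 9.578849792480469), (80.44656372070312, 98.9903335571289), 5.209445953369141) ((-815.1674194335938, 2332.577880859375), (334.68115234375, 4911.20068359375), 17.694692611694336)
```

Call:
{"op": "carry_out", "data": {"targets": [[-0.065, -0.013, 0, 0.079], [-0.065, -0.013, 0, 0.079], [-0.065, -0.013, 0, 0.079], [-0.065, -0.013, 0, 0.079], [-0.065, -0.013, 0, 0.079], [-0.065, -0.013, 0, 0.079], [-0.065, -0.013, 0, 0.079], [-0.065, -0.013, 0, 0.079], [-0.065, -0.013, 0, 0.079], [-0.065, -0.013, 0, 0.079]], "hand": 0, "newtons": 20}}

```text
time: 1.2
eef_pos: [0.5363, 0.3041, 0.2979]
tool_rot: [0.559, 0.829, 0.001, -0.003]
force: [0.7, -0.6, 0.3]
grip_width: 0.0002
```

```bash
cat >> h.py <<'E'
from scipy.spatial.transform import Rotation as Ro
YAW=0.072; O=np.array([.577,-.040])
def st():
    s=bot.get_state();R=Ro.from_quat(s["tool_rot"]).as_matrix()
    p=np.array(s["eef_pos"]);c,n=np.cos(YAW),np.sin(YAW)
    M=np.array([[c,n],[-n,c]])
    print("t%.2f"%s["time"],"p",p.round(4),"mount xy",(M@(p[:2]-O)).round(4),"ty ang deg",np.degrees(np.arctan2(R[1,1],R[0,1])).round(2),"tilt",np.round(R[:2,2],4),"F",np.round(s["force"],2),"M",np.round(s["ft_torque"],3),"w",round(s["grip_width"],4),"q7",round(s["joint_pos"][6],2))
    return s,R,p
def goto(x,y,z=None,ang=None):
    """world target -> tool-axis shift in units and turn in units"""
    s,R,p=st();d=np.array([x,y,p[2] if z is None else z])-p
    a=np.degrees(np.arctan2(R[1,1],R[0,1]))
    print("tool mm",(R.T@d*1000).round(1),"units",(R.T@d/.75).round(4),"turn deg",None if ang is None else round(a-ang,2),"u",None if ang is None else round((a-ang)/60,4))
E
python3 -c "
from h import *
goto(.5807,.0906,.2,4.125)"
```

```text
t1.20 p [0.5363 0.3041 0.2979] mount xy [-0.0159  0.3461] ty ang deg 22.05 tilt [-0.0039  0.0062] F [ 0.66 -0.58  0.33] M [ 0.007 -0.074 -0.014] w 0.0002 q7 -0.02
tool mm [-215.3  -38.8   96.4] units [-0.287  -0.0518  0.1285] turn deg 17.92 u 0.2987
```

Call:
{"op": "carry_out", "data": {"targets": [[-0.058, -0.0015, 0, 0.06], [-0.058, -0.0015, 0.02, 0.06], [-0.058, -0.0015, 0.03, 0.06], [-0.058, -0.0015, 0.03, 0.06], [-0.058, -0.0015, 0.03, 0.06], [0, 0, 0.03, 0], [0, 0, 0.03, 0], [0, 0, 0.02, 0], [0, 0, 0, 0], [0, 0, 0, 0]]}}

```text
time: 2.2
eef_pos: [0.5905, 0.0732, 0.1515]
tool_rot: [0.693, 0.72, 0.002, 0.001]
force: [0.1, 0.0, 0.8]
grip_width: -0.0005
```

```bash
python3 -c "
from h import *
goto(.5807,.0906,.0916,4.125)
for n in('top','side'):
    c=bot.camera(n); a=c['frame'][140:290,230:380] if n=='top' else c['frame'][120:270,240:390]
    cv2.imwrite('pics/%s1.png'%n,cv2.resize(a,None,fx=4,fy=4,interpolation=cv2.INTER_CUBIC))
"
```

```text
t2.20 p [0.5905 0.0732 0.1515] mount xy [0.0216 0.1119] ty ang deg 2.19 tilt [0.0046 0.0021] F [0.09 0.01 0.76] M [-0.046  0.033 -0.029] w -0.0005 q7 0.18
tool mm [17.7 -9.4 59.9] units [ 0.0236 -0.0125  0.0799] turn deg -1.94 u -0.0323
```

View pics/top1.png

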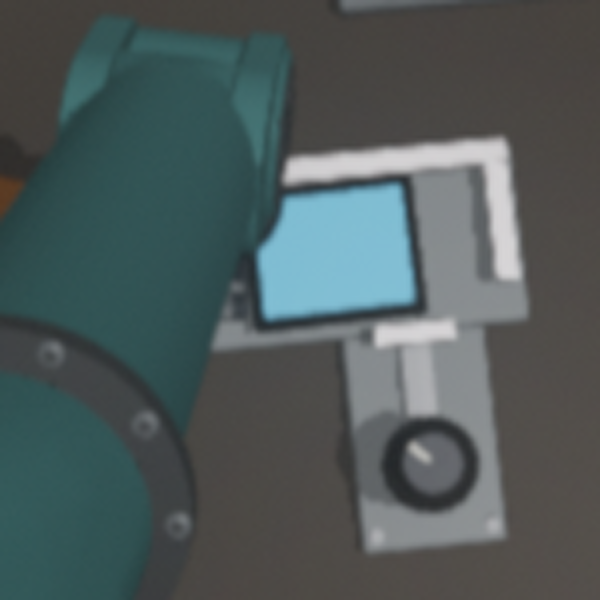

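View pics/side1.png

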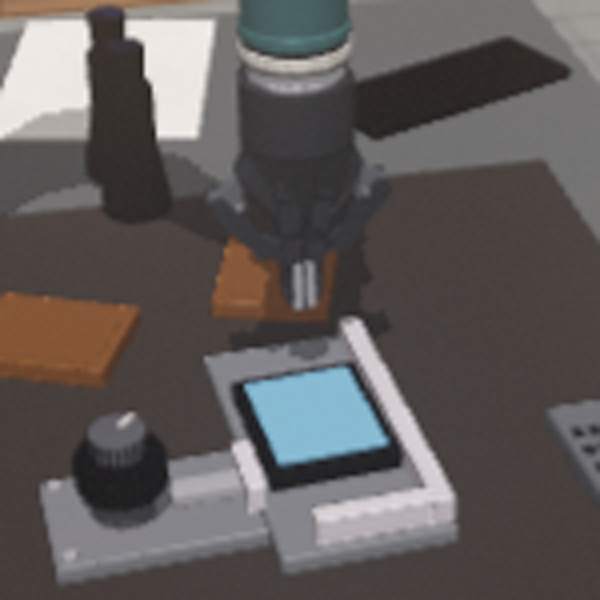

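Call:
{"op": "carry_out", "data": {"targets": [[0.012, -0.006, 0, -0.016], [0.012, -0.006, 0, -0.016], [0.003, 0, 0, 0], [0, 0, 0.015, 0], [0, 0, 0.015, 0], [0, 0, 0.015, 0], [0, 0, 0.01, 0], [0, 0, 0, 0], [0, 0, 0, 0], [0, 0, 0, 0]]}}

```text
time: 3.3
eef_pos: [0.5809, 0.0969, 0.1087]
tool_rot: [0.679, 0.734, 0.004, 0.002]
force: [0.1, -0.2, 0.4]
grip_width: 0.0003
```

```bash
python3 -c "
from h import *
goto(.5807,.0906,.0926,4.125)
for n in('side',):
    c=bot.camera(n); a=c['frame'][120:270,240:390]
    cv2.imwrite('pics/%s2.png'%n,cv2.resize(a,None,fx=4,fy=4,interpolation=cv2.INTER_CUBIC))
"
```

```text
t3.30 p [0.5809 0.0969 0.1087] mount xy [0.0138 0.1363] ty ang deg 4.45 tilt [0.0084 0.0038] F [ 0.08 -0.22  0.4 ] M [0.019 0.02  0.032] w 0.0003 q7 0.2
tool mm [-6.3 -0.9 16.1] units [-0.0084 -0.0012  0.0214] turn deg 0.32 u 0.0054
```

View pics/side2.png

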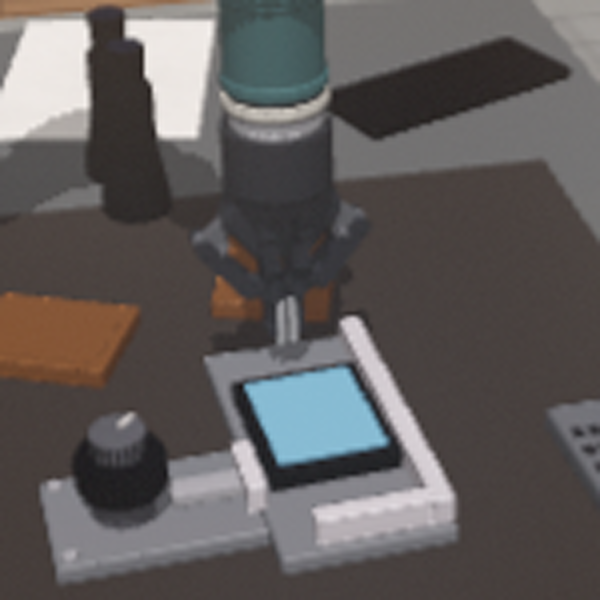

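Call:
{"op": "carry_out", "data": {"targets": [[0, 0, 0.007, 0], [0, 0, 0.007, 0], [0, 0, 0.004, 0], [0, 0, 0, 0], [-0.006, 0, 0, 0], [-0.006, 0, 0, 0], [-0.003, 0, 0, 0], [0, 0, 0, 0], [0, 0, 0, 0], [0, 0, 0, 0]]}}

```text
time: 4.35
eef_pos: [0.583, 0.084, 0.0955]
tool_rot: [0.68, 0.734, 0.005, 0.003]
force: [-0.3, 0.7, 0.4]
grip_width: 0.0002
```

```bash
python3 -c "
from h import *
st()
for n in('side',):
    c=bot.camera(n); a=c['frame'][150:270,240:390]
    cv2.imwrite('pics/%s3.png'%n,cv2.resize(a,None,fx=4,fy=4,interpolation=cv2.INTER_CUBIC))
"
```

```text
t4.35 p [0.583  0.084  0.0955] mount xy [0.0149 0.1233] ty ang deg 4.38 tilt [0.0114 0.0039] F [-0.3   0.7   0.43] M [-0.016  0.02   0.014] w 0.0002 q7 0.22
```

View pics/side3.png

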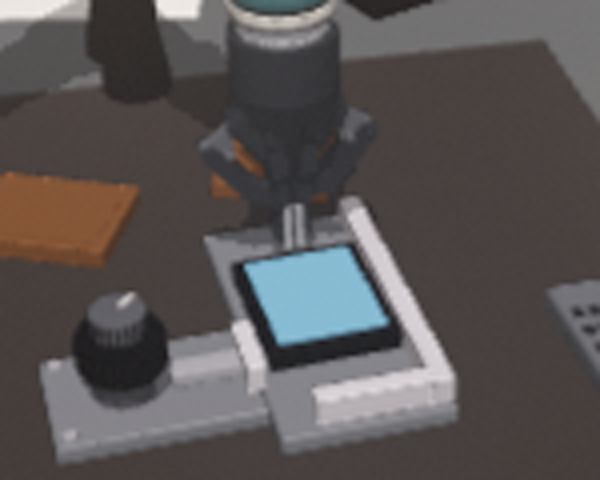

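Call:
{"op": "carry_out", "data": {"targets": [[-0.003, 0, 0.002, 0], [-0.005, 0, 0.001, 0], [-0.005, 0, 0, 0], [-0.005, 0, 0, 0], [-0.005, 0, 0, 0], [-0.005, 0, 0, 0], [-0.005, 0, 0, 0], [-0.005, 0, 0, 0], [-0.003, 0, 0, 0], [0, 0, 0, 0]]}}

```text
time: 5.4
eef_pos: [0.5857, 0.0528, 0.093]
tool_rot: [0.679, 0.734, 0.006, 0.002]
force: [-0.2, 1.0, 0.5]
grip_width: 0.0003
```

```bash
python3 -c "
from h import *
st()
for n in('side',):
    c=bot.camera(n); a=c['frame'][150:270,240:390]
    cv2.imwrite('pics/%s4.png'%n,cv2.resize(a,None,fx=4,fy=4,interpolation=cv2.INTER_CUBIC))
"
```

```text
t5.40 p [0.5857 0.0528 0.093 ] mount xy [0.0153 0.092 ] ty ang deg 4.48 tilt [0.0112 0.0065] F [-0.17  1.03  0.46] M [0.111 0.009 0.022] w 0.0003 q7 0.27
```

View pics/side4.png

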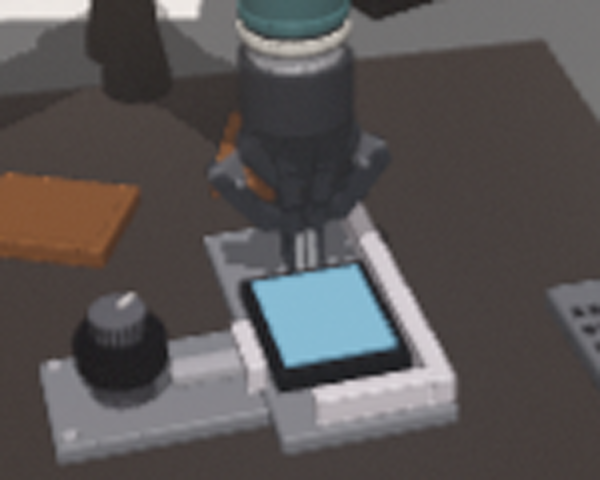

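Call:
{"op": "carry_out", "data": {"targets": [[-0.003, 0, 0, 0], [-0.003, 0, 0, 0], [-0.003, 0, 0, 0], [-0.003, 0, 0, 0], [-0.003, 0, 0, 0], [-0.003, 0, 0, 0], [-0.003, 0, 0, 0], [-0.002, 0, 0, 0], [-0.001, 0, 0, 0], [-0.001, 0, 0, 0]]}}

```text
time: 6.45
eef_pos: [0.5872, 0.0338, 0.0929]
tool_rot: [0.678, 0.735, 0.006, 0.001]
force: [0.2, 1.7, 0.4]
grip_width: -0.0001
```

```bash
python3 -c "
from h import *
st()
for n in('side',):
    c=bot.camera(n); a=c['frame'][170:270,260:360]
    cv2.imwrite('pics/%s5.png'%n,cv2.resize(a,None,fx=6,fy=6,interpolation=cv2.INTER_CUBIC))
"
```

```text
t6.45 p [0.5872 0.0338 0.0929] mount xy [0.0155 0.0729] ty ang deg 4.55 tilt [0.0109 0.0075] F [0.22 1.71 0.38] M [0.395 0.078 0.043] w -0.0001 q7 0.3
```

View pics/side5.png

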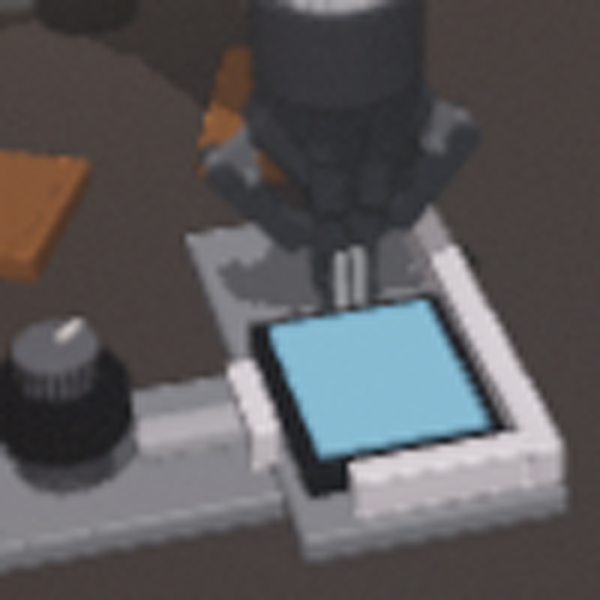

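Call:
{"op": "carry_out", "data": {"targets": [[-0.0015, 0, 0, 0], [-0.0015, 0, 0, 0], [-0.0015, 0, 0, 0], [-0.0015, 0, 0, 0], [-0.001, 0, 0, 0], [-0.001, 0, 0, 0], [-0.001, 0, 0, 0], [-0.001, 0, 0, 0], [-0.001, 0, 0, 0], [-0.001, 0, 0, 0]]}}

```text
time: 7.5
eef_pos: [0.5876, 0.03, 0.093]
tool_rot: [0.677, 0.736, 0.008, -0.002]
force: [-0.6, 5.6, 2.0]
grip_width: 0.0
```

```bash
python3 -c "
from h import *
st()
for n in('side',):
    c=bot.camera(n); a=c['frame'][170:270,260:360]
    cv2.imwrite('pics/%s6.png'%n,cv2.resize(a,None,fx=6,fy=6,interpolation=cv2.INTER_CUBIC))
"
```

```text
t7.50 p [0.5876 0.03   0.093 ] mount xy [0.0156 0.0691] ty ang deg 4.83 tilt [0.0087 0.0143] F [-0.62  5.56  1.99] M [1.044 0.124 0.028] w 0.0 q7 0.31
```

View pics/side6.png

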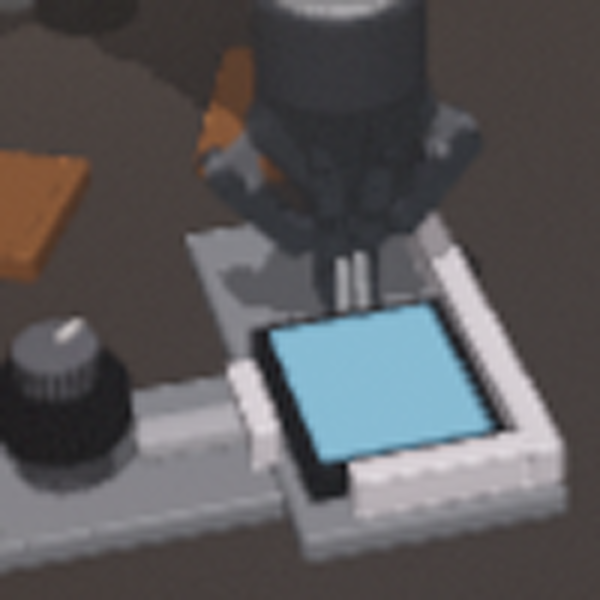

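Call:
{"op": "carry_out", "data": {"targets": [[-0.001, 0, 0, 0], [-0.001, 0, 0, 0], [-0.001, 0, 0, 0], [-0.001, 0, 0, 0], [-0.001, 0, 0, 0], [0, 0, 0, 0], [0, 0, 0, 0], [0, 0, 0, 0], [0, 0, 0, 0], [0, 0, 0, 0]]}}

```text
time: 8.55
eef_pos: [0.5877, 0.0297, 0.093]
tool_rot: [0.676, 0.737, 0.009, -0.004]
force: [0.2, 3.0, 0.6]
grip_width: 0.0002
```

```bash
python3 -c "
from h import *
st()
"
```

```text
t8.55 p [0.5877 0.0297 0.093 ] mount xy [0.0156 0.0688] ty ang deg 5.0 tilt [0.0073 0.0187] F [0.17 3.04 0.57] M [ 0.902  0.115 -0.038] w 0.0002 q7 0.31
```

Call:
{"op": "carry_out", "data": {"targets": [[0.005, 0, 0, 0], [0.01, 0, 0, 0], [0.01, 0, 0, 0], [0, 0, -0.02, 0], [0, 0, -0.04, 0], [0, 0, -0.05, 0], [0, 0, -0.05, 0], [0, 0, -0.02, 0], [0, 0, 0, 0], [0, 0, 0, 0]], "hand": 1}}

```text
time: 9.55
eef_pos: [0.5843, 0.0402, 0.2372]
tool_rot: [0.678, 0.735, 0.007, 0.001]
force: [0.3, 1.0, -0.5]
grip_width: 0.0854
```

```bash
python3 -c "
from h import *
st()
for n in('side',):
    c=bot.camera(n); a=c['frame'][150:270,240:390]
    cv2.imwrite('pics/%s7.png'%n,cv2.resize(a,None,fx=5,fy=5,interpolation=cv2.INTER_CUBIC))
"
```

```text
t9.55 p [0.5843 0.0402 0.2372] mount xy [0.013  0.0794] ty ang deg 4.62 tilt [0.0104 0.0089] F [ 0.34  0.99 -0.5 ] M [-0.011 -0.045 -0.011] w 0.0854 q7 0.21
```

View pics/side7.png

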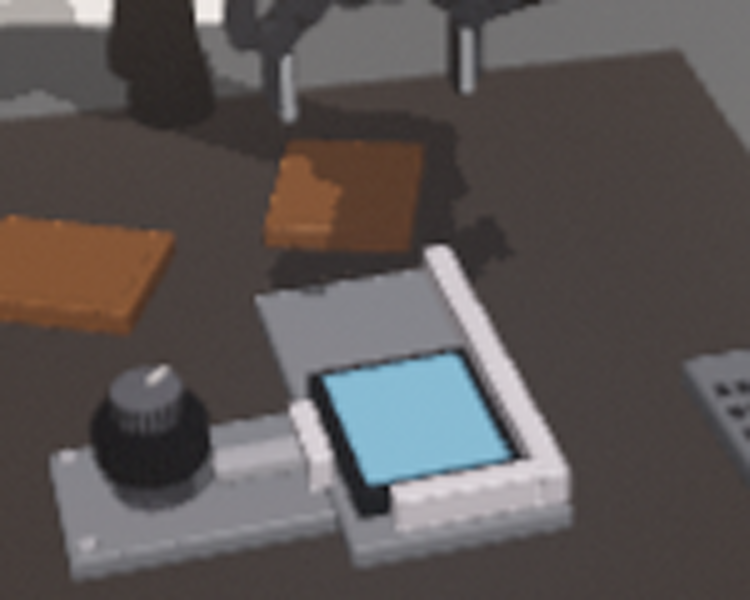

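```bash
cat >> h.py <<'E'
def blue(c):
    f=cv2.cvtColor(c["frame"],cv2.COLOR_BGR2HSV)
    m=cv2.inRange(f,(85,60,90),(110,255,255)); r=np.zeros_like(m); r[150:280,240:380]=1; m=m*r
    cs=cv2.findContours(m,cv2.RETR_EXTERNAL,cv2.CHAIN_APPROX_NONE)[0]
    k=max(cs,key=cv2.contourArea);return k[:,0,:].astype(float)
E
python3 - <<'E'
from h import *
s0={"side":cv2.imread("pics/side0.png"),"top":cv2.imread("pics/top0.png")}
S=bot.camera("side");print("now side",mirror(S))
S0=dict(S);S0["frame"]=s0["side"];print("start side",mirror(S0))
goto(.452,-.047,.2)
E
```

```text
now side ((589.514404296875, -34.8277473449707), (76.7470932006836, 99.65409851074219), 4.4217305183410645)
start side ((587.4072265625, 10.179615020751953), (76.633056640625, 100.01280212402344), 5.461615562438965)
t9.65 p [0.584  0.0402 0.2361] mount xy [0.0127 0.0795] ty ang deg 4.62 tilt [0.0086 0.0087] F [-0.48 -0.5  -0.06] M [-0.024  0.07  -0.011] w 0.0856 q7 0.21
tool mm [ -76.5 -138.9   34.2] units [-0.1021 -0.1852  0.0457] turn deg None u None
```

Call:
{"op": "carry_out", "data": {"targets": [[-0.02, -0.037, 0, 0], [-0.02, -0.037, 0, 0], [-0.02, -0.037, 0, 0], [-0.02, -0.037, 0, 0], [-0.015, -0.028, 0, 0], [-0.003, -0.006, 0, 0], [0, 0, 0, 0], [0, 0, 0, 0], [0, 0, 0, 0], [0, 0, 0, 0]]}}

```text
time: 10.65
eef_pos: [0.4494, -0.0437, 0.2259]
tool_rot: [0.676, 0.737, 0.001, -0.004]
force: [0.6, 0.3, 0.2]
grip_width: 0.0855
```

```bash
python3 - <<'E'
from h import *
goto(.452,-.047,.1)
for n in('side','top'):
    c=bot.camera(n); a=c['frame'][150:270,250:370]
    cv2.imwrite('pics/%s8.png'%n,cv2.resize(a,None,fx=5,fy=5,interpolation=cv2.INTER_CUBIC))
E
```

```text
t10.65 p [ 0.4494 -0.0437  0.2259] mount xy [-0.1275  0.0054] ty ang deg 4.93 tilt [-0.0047  0.0073] F [0.64 0.29 0.19] M [ 0.034  0.001 -0.025] w 0.0855 q7 0.37
tool mm [ -4.4   2.8 125.8] units [-0.0059  0.0037  0.1678] turn deg None u None
```

View pics/top8.png

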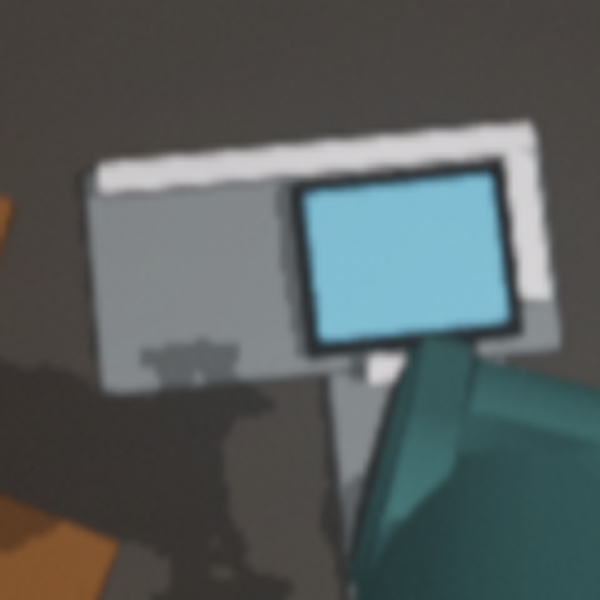

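View pics/side8.png

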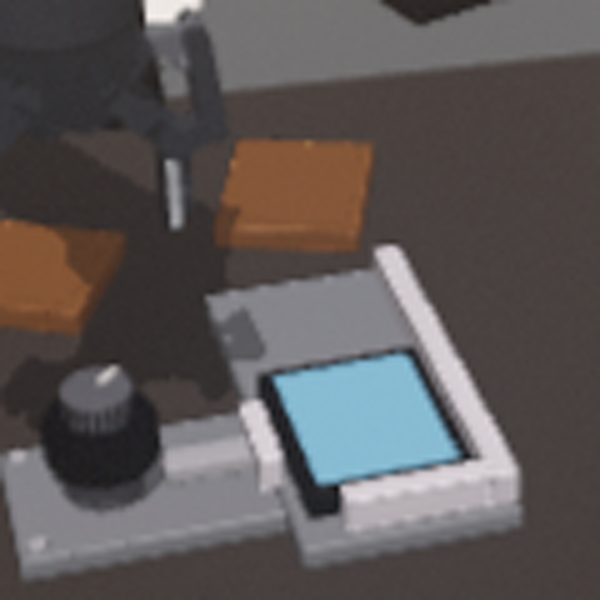

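```bash
python3 - <<'E'
from h import *
np.set_printoptions(precision=4,suppress=True)
T=bot.camera("top");S=bot.camera("side")
t=lambda x,y:(250+(x+.5)/4.8-.5,165+(y+.5)/4.8-.5)
s=lambda x,y:(240+(x+.5)/6-.5,190+(y+.5)/6-.5)
print(two(T,t(425,437),S,s(175,228)))
im=cv2.imread("pics/top0.png");g=cv2.cvtColor(im,cv2.COLOR_BGR2GRAY)
roi=g[235:280,315:362];up=cv2.resize(roi,None,fx=8,fy=8,interpolation=cv2.INTER_CUBIC)
m=(up<52).astype(np.uint8)*255
for k in sorted(cv2.findContours(m,cv2.RETR_EXTERNAL,cv2.CHAIN_APPROX_NONE)[0],key=cv2.contourArea)[-2:]:
    (cx,cy),r=cv2.minEnclosingCircle(k); e=cv2.fitEllipse(k)
    px=(315+(e[0][0]+.5)/8-.5,235+(e[0][1]+.5)/8-.5);print(cv2.contourArea(k),r/8,e,px,plane(T,px,.058))
im=cv2.imread("pics/side0.png")
cv2.imwrite("pics/k_side.png",cv2.resize(im[215:260,245:300],None,fx=12,fy=12,interpolation=cv2.INTER_CUBIC))
cv2.imwrite("pics/k_mask.png",m)
# project candidates
for c in [(.4505,-.0465),(.452,-.048)]:
    for z in (.079,.06,.036):print(c,z,proj(T,(*c,z)),proj(S,(*c,z)))
E
```

```text
(array([ 0.4514, -0.0465,  0.0769]), np.float64(0.0019170631859639095))
23302.5 11.097758293151855 ((178.0306396484375, 168.87796020507812), (169.44505310058594, 175.19842529296875), 89.5473403930664) (336.8163299560547, 255.67224502563477) [ 0.4509 -0.0444  0.058 ]
(0.4505, -0.0465) 0.079 [338.19   255.5963] [267.9321 226.991 ]
(0.4505, -0.0465) 0.06 [337.7302 255.7809] [268.551  233.1119]
(0.4505, -0.0465) 0.036 [337.1731 256.0045] [269.3146 240.6716]
(0.452, -0.048) 0.079 [338.8044 254.9346] [268.5943 227.2685]
(0.452, -0.048) 0.06 [338.3334 255.1313] [269.2072 233.3925]
(0.452, -0.048) 0.036 [337.7627 255.3697] [269.9633 240.956 ]
```

View pics/k_side.png

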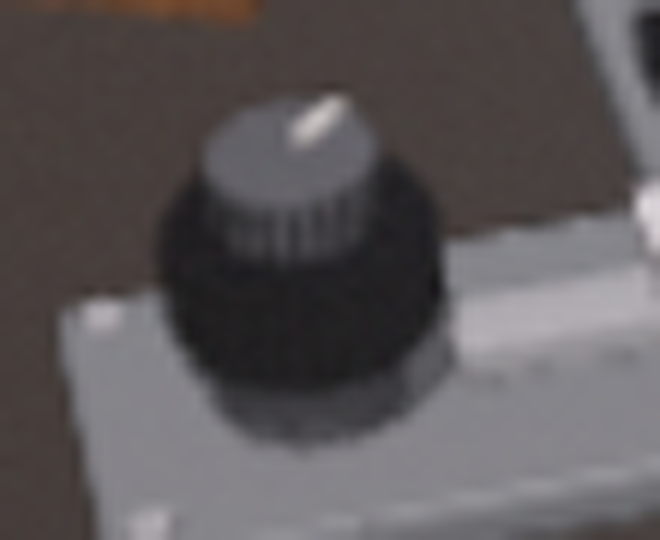

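View pics/k_mask.png

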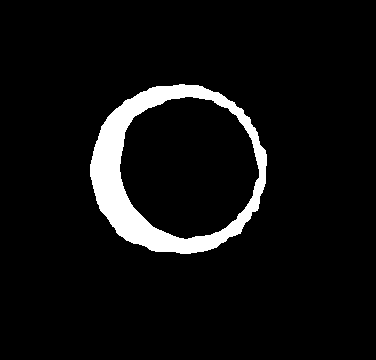

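```bash
python3 - <<'E'
from h import *
S=bot.camera("side")
for nm,p,t in (("s2",(.5809,.0969,.1087),(.0084,.0038)),("s3",(.583,.084,.0955),(.0114,.0039))):
  for dy in(-.015,-.011,0):
    print(nm,dy,proj(S,(p[0]+.0726*t[0],p[1]+.0726*t[1]+dy,p[2]-.0726)))
for n,r in(("side1",0),("side2",0)):
    a=cv2.imread(f"pics/{n}.png");cv2.imwrite(f"pics/{n}q.png",cv2.resize(a[230:400,200:400],None,fx=3,fy=3))
E
```

```text
s2 -0.015 [311.32490119 206.87918325]
s2 -0.011 [311.07732609 206.11590638]
s2 0 [310.40360791 204.03886085]
s3 -0.015 [313.0470793  213.13136301]
s3 -0.011 [312.7940048  212.34841528]
s3 0 [312.10534607 210.21791969]
```

View pics/side2q.png

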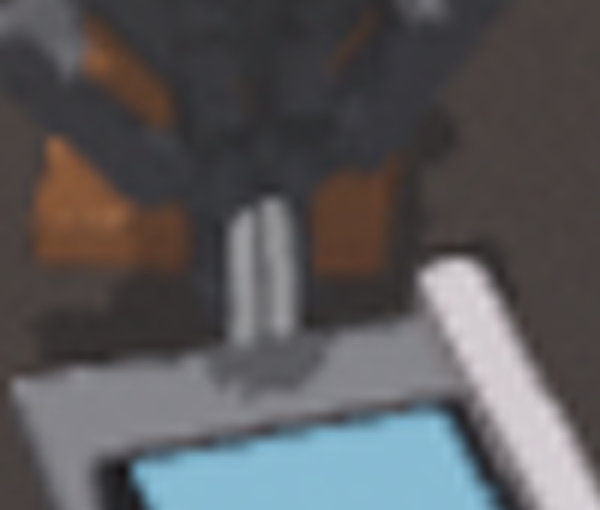

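View pics/side1q.png

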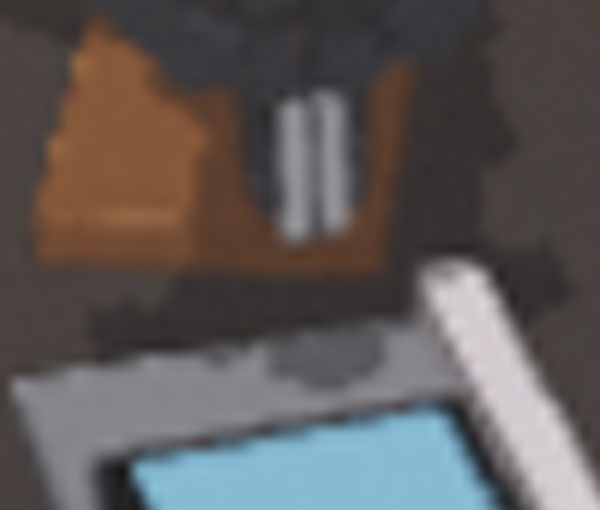

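Call:
{"op": "carry_out", "data": {"targets": [[-0.003, 0.002, 0, 0], [-0.003, 0.0015, 0, 0], [0, 0, 0.02, 0], [0, 0, 0.03, 0], [0, 0, 0.03, 0], [0, 0, 0.02, 0], [0, 0, 0.005, 0], [0, 0, 0, 0], [0, 0, 0, 0], [0, 0, 0, 0]]}}

```text
time: 11.9
eef_pos: [0.4553, -0.0499, 0.1469]
tool_rot: [0.677, 0.736, 0.003, -0.001]
force: [0.3, -0.3, 0.1]
grip_width: 0.0854
```

```bash
python3 - <<'E'
from h import *
goto(.4515,-.047,.104)
for n in('side',):
    c=bot.camera(n); a=c['frame'][150:270,200:350]
    cv2.imwrite('pics/%s9.png'%n,cv2.resize(a,None,fx=5,fy=5,interpolation=cv2.INTER_CUBIC))
E
```

```text
t11.90 p [ 0.4553 -0.0499  0.1469] mount xy [-0.1221 -0.0012] ty ang deg 4.78 tilt [0.0029 0.0067] F [ 0.27 -0.34  0.15] M [0.001 0.026 0.02 ] w 0.0854 q7 0.47
tool mm [ 3.  -3.7 42.9] units [ 0.004  -0.0049  0.0572] turn deg None u None
```

View pics/side9.png

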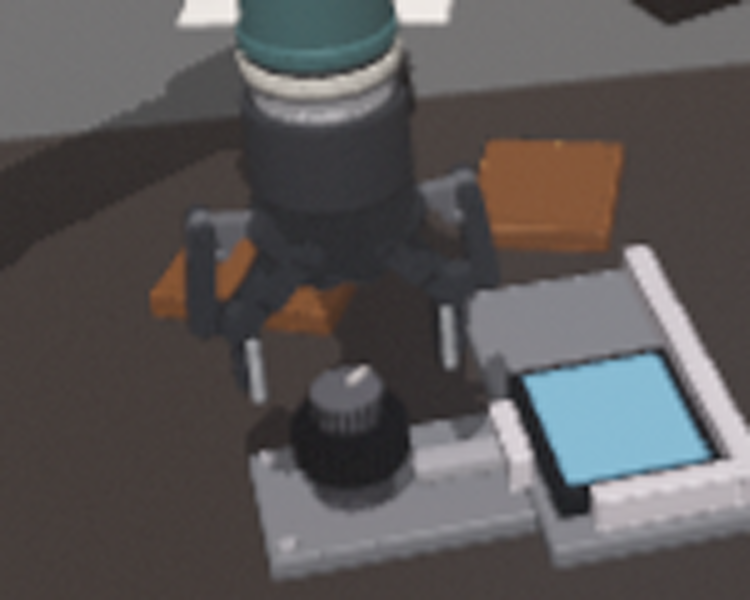

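Call:
{"op": "carry_out", "data": {"targets": [[0.002, -0.003, 0, 0], [0.002, -0.002, 0, 0], [0, 0, 0, 0], [0, 0, 0.01, 0], [0, 0, 0.01, 0], [0, 0, 0.01, 0], [0, 0, 0.01, 0], [0, 0, 0.003, 0], [0, 0, 0, 0], [0, 0, 0, 0]]}}

```text
time: 12.95
eef_pos: [0.4516, -0.0466, 0.1123]
tool_rot: [0.677, 0.736, 0.004, -0.001]
force: [0.1, -0.3, -0.2]
grip_width: 0.0852
```

```bash
python3 - <<'E'
from h import *
goto(.4515,-.047,.104)
for n in('side',):
    c=bot.camera(n); a=c['frame'][150:270,200:350]
    cv2.imwrite('pics/%s10.png'%n,cv2.resize(a,None,fx=5,fy=5,interpolation=cv2.INTER_CUBIC))
E
```

```text
t12.95 p [ 0.4516 -0.0466  0.1123] mount xy [-0.1255  0.0025] ty ang deg 4.8 tilt [0.0043 0.007 ] F [ 0.15 -0.33 -0.23] M [-0.    -0.017  0.004] w 0.0852 q7 0.49
tool mm [-0.5 -0.2  8.3] units [-0.0006 -0.0003  0.0111] turn deg None u None
```

View pics/side10.png

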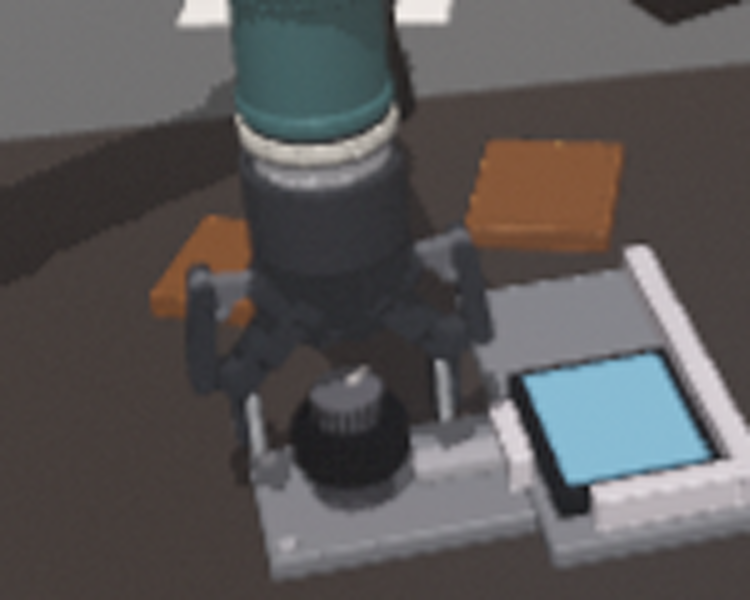

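Call:
{"op": "carry_out", "data": {"targets": [[0, 0, 0.006, 0], [0, 0, 0.003, 0], [0, 0, 0, 0], [0, 0, 0, 0], [0, 0, 0, 0], [0, 0, 0, 0], [0, 0, 0, 0], [0, 0, 0, 0], [0, 0, 0, 0], [0, 0, 0, 0]]}}

```text
time: 14.0
eef_pos: [0.4523, -0.0465, 0.106]
tool_rot: [0.677, 0.736, 0.005, 0.0]
force: [-0.7, -0.9, 0.5]
grip_width: 0.0854
```

Call:
{"op": "carry_out", "data": {"targets": [[0, 0, 0, 0], [0, 0, 0, 0], [0, 0, 0, 0], [0, 0, 0, 0], [0, 0, 0, 0], [0, 0, 0, 0], [0, 0, 0, 0], [0, 0, 0, 0], [0, 0, 0, 0], [0, 0, 0, 0]], "hand": 0, "newtons": 35}}

```text
time: 15.0
eef_pos: [0.4517, -0.0465, 0.1063]
tool_rot: [0.677, 0.736, 0.005, -0.0]
force: [-0.6, 0.1, 1.2]
grip_width: 0.0565
```

```bash
python3 - <<'E'
from h import *
st()
for n in('side',):
    c=bot.camera(n); a=c['frame'][150:270,200:350]
    cv2.imwrite('pics/%s11.png'%n,cv2.resize(a,None,fx=5,fy=5,interpolation=cv2.INTER_CUBIC))
E
```

```text
t15.00 p [ 0.4517 -0.0465  0.1063] mount xy [-0.1255  0.0025] ty ang deg 4.81 tilt [0.0056 0.0072] F [-0.59  0.09  1.21] M [ 0.001  0.114 -0.009] w 0.0565 q7 0.49
```

View pics/side11.png

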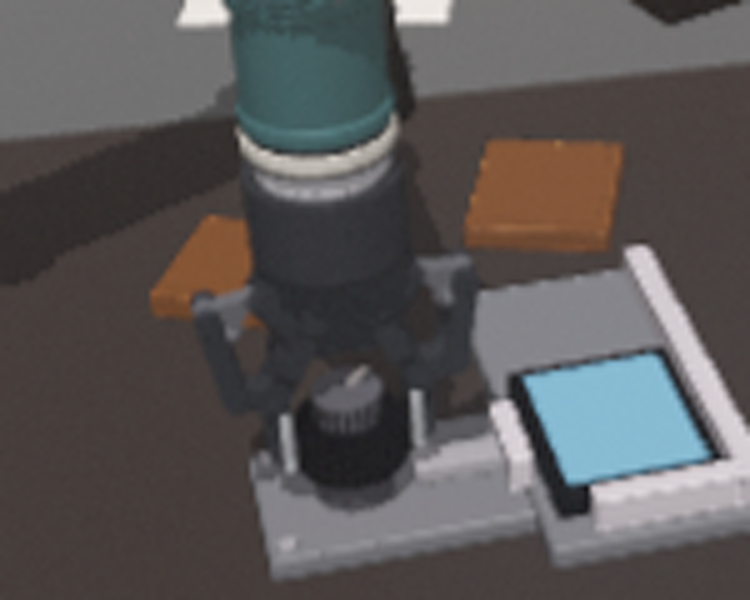

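Call:
{"op": "carry_out", "data": {"targets": [[0, 0, 0, 0.03], [0, 0, 0, 0.05], [0, 0, 0, 0.05], [0, 0, 0, 0.05], [0, 0, 0, 0.05], [0, 0, 0, 0.05], [0, 0, 0, 0.05], [0, 0, 0, 0.05], [0, 0, 0, 0.05], [0, 0, 0, 0.05]]}}

```text
time: 16.05
eef_pos: [0.4511, -0.0464, 0.1063]
tool_rot: [0.849, 0.528, 0.004, -0.001]
force: [-0.9, 0.2, 1.3]
grip_width: 0.0573
```

```bash
python3 - <<'E'
from h import *
st()
for n in('side',):
    c=bot.camera(n); a=c['frame'][150:270,200:350]
    cv2.imwrite('pics/%s12.png'%n,cv2.resize(a,None,fx=5,fy=5,interpolation=cv2.INTER_CUBIC))
E
```

```text
t16.05 p [ 0.4511 -0.0464  0.1063] mount xy [-0.126   0.0027] ty ang deg -26.19 tilt [0.0057 0.0063] F [-0.91  0.19  1.27] M [-0.115  0.07   0.216] w 0.0573 q7 0.2
```

View pics/side12.png

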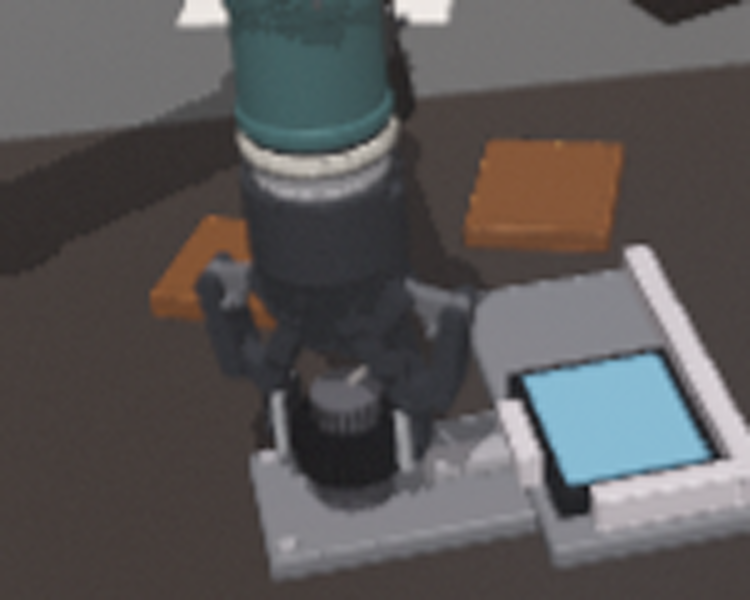

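Call:
{"op": "carry_out", "data": {"targets": [[0, 0, 0, 0.02], [0, 0, 0, 0.02], [0, 0, 0, 0.02], [0, 0, 0, 0.02], [0, 0, 0, 0.02], [0, 0, 0, 0.02], [0, 0, 0, 0.02], [0, 0, 0, 0.02], [0, 0, 0, 0.02], [0, 0, 0, 0.02]]}}

```text
time: 17.1
eef_pos: [0.4509, -0.0463, 0.1063]
tool_rot: [0.904, 0.428, 0.004, -0.001]
force: [-2.0, 0.7, 0.3]
grip_width: 0.057
```

```bash
python3 - <<'E'
from h import *
st()
for n in('side',):
    c=bot.camera(n); a=c['frame'][200:270,230:350]
    cv2.imwrite('pics/%s13.png'%n,cv2.resize(a,None,fx=6,fy=6,interpolation=cv2.INTER_CUBIC))
st()
print(mirror(c))
E
```

```text
t17.10 p [ 0.4509 -0.0463  0.1063] mount xy [-0.1262  0.0028] ty ang deg -39.29 tilt [0.0057 0.0058] F [-1.99  0.69  0.34] M [-0.121 -0.031  0.157] w 0.057 q7 0.07
t17.15 p [ 0.4509 -0.0463  0.1063] mount xy [-0.1262  0.0028] ty ang deg -39.33 tilt [0.0057 0.0058] F [-0.21  1.25  1.57] M [-0.12  -0.03  -0.067] w 0.0571 q7 0.07
((590.8248901367188, -34.97050476074219), (75.94520568847656, 99.39356994628906), 3.8147780895233154)
```

View pics/side13.png

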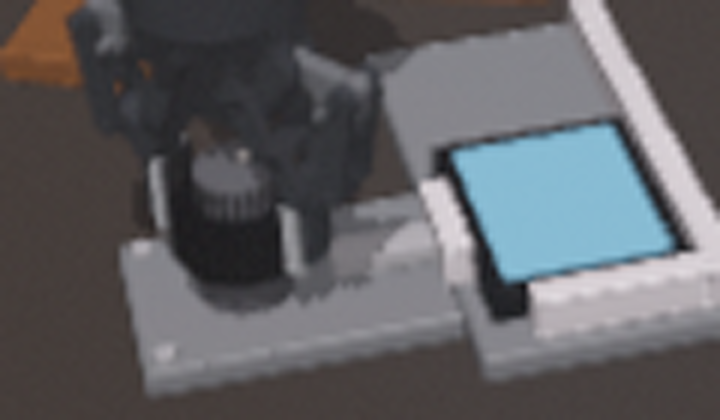

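Call:
{"op": "carry_out", "data": {"targets": [[0, 0, 0, 0.01], [0, 0, 0, 0.01], [0, 0, 0, 0.01], [0, 0, 0, 0.01], [0, 0, 0, 0.01], [0, 0, 0, 0.01], [0, 0, 0, 0.01], [0, 0, 0, 0.01], [0, 0, 0, 0.01], [0, 0, 0, 0.01]]}}

```text
time: 18.15
eef_pos: [0.4509, -0.0462, 0.1063]
tool_rot: [0.927, 0.376, 0.004, -0.002]
force: [-1.4, -0.6, 2.0]
grip_width: 0.0569
```

```bash
cat > chk.py <<'E'
from h import *
import sys
st()
c=bot.camera("side");cv2.imwrite('pics/%s.png'%sys.argv[1],cv2.resize(c['frame'][200:270,230:350],None,fx=6,fy=6,interpolation=cv2.INTER_CUBIC))
st();r=mirror(c);print(np.round(r[0],2),np.round(r[1],1),round(r[2],2))
E
python3 chk.py s14
```

```text
t18.15 p [ 0.4509 -0.0462  0.1063] mount xy [-0.1263  0.0029] ty ang deg -45.84 tilt [0.0058 0.0058] F [-1.43 -0.6   2.  ] M [-0.134 -0.005  0.191] w 0.0569 q7 0.0
t18.20 p [ 0.4508 -0.0462  0.1063] mount xy [-0.1263  0.0029] ty ang deg -45.86 tilt [0.0057 0.0058] F [-0.99  1.02  0.87] M [-0.12  -0.001  0.047] w 0.0571 q7 0.0
[592.04 -34.83] [76.8 99.3] 4.32
```

View pics/s14.png

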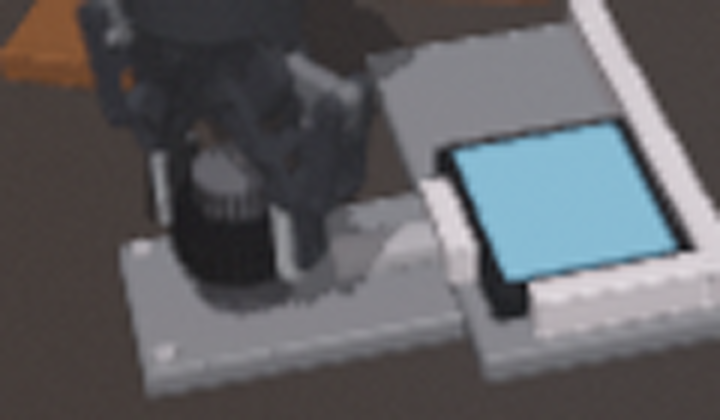

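Call:
{"op": "carry_out", "data": {"targets": [[0, 0, 0, 0.01], [0, 0, 0, 0.01], [0, 0, 0, 0.01], [0, 0, 0, 0.01], [0, 0, 0, 0.01], [0, 0, 0, 0.01], [0, 0, 0, 0.01], [0, 0, 0, 0.01], [0, 0, 0, 0.01], [0, 0, 0, 0.01]]}}

```text
time: 19.2
eef_pos: [0.4507, -0.0461, 0.1063]
tool_rot: [0.947, 0.323, 0.004, -0.002]
force: [-1.4, 0.4, 1.4]
grip_width: 0.0571
```

```bash
python3 chk.py s15
```

```text
t19.20 p [ 0.4507 -0.0461  0.1063] mount xy [-0.1264  0.003 ] ty ang deg -52.36 tilt [0.0056 0.0058] F [-1.35  0.39  1.4 ] M [-0.145  0.034  0.234] w 0.0571 q7 -0.06
t19.25 p [ 0.4508 -0.0461  0.1063] mount xy [-0.1264  0.003 ] ty ang deg -52.38 tilt [0.0057 0.0058] F [-1.29  0.44  1.98] M [-0.249 -0.039  0.104] w 0.0569 q7 -0.06
[592.08 -34.87] [76.2 99.4] 3.94
```

Call:
{"op": "carry_out", "data": {"targets": [[0, 0, 0, 0.01], [0, 0, 0, 0.01], [0, 0, 0, 0.01], [0, 0, 0, 0.01], [0, 0, 0, 0.01], [0, 0, 0, 0.01], [0, 0, 0, 0.01], [0, 0, 0, 0.01], [0, 0, 0, 0.01], [0, 0, 0, 0.01]]}}

```text
time: 20.25
eef_pos: [0.4507, -0.046, 0.1063]
tool_rot: [0.963, 0.268, 0.003, -0.002]
force: [-1.6, 1.1, 2.2]
grip_width: 0.0568
```

```bash
python3 chk.py s16
```

```text
t20.25 p [ 0.4507 -0.046   0.1063] mount xy [-0.1264  0.0031] ty ang deg -58.86 tilt [0.0056 0.0058] F [-1.56  1.07  2.21] M [-0.238  0.038  0.224] w 0.0568 q7 -0.13
t20.30 p [ 0.4507 -0.046   0.1063] mount xy [-0.1264  0.0031] ty ang deg -58.88 tilt [0.0056 0.0058] F [-1.17 -0.46  1.92] M [-0.19   0.     0.116] w 0.0571 q7 -0.13
[592.08 -34.87] [76.2 99.4] 3.94
```

View pics/s16.png

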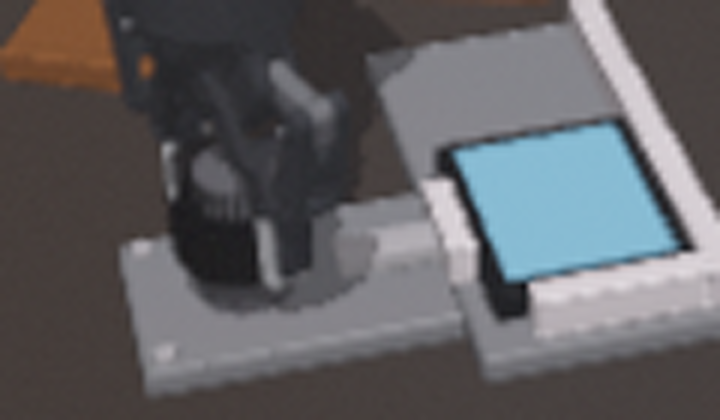

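Call:
{"op": "carry_out", "data": {"targets": [[0, 0, 0, 0.01], [0, 0, 0, 0.01], [0, 0, 0, 0.01], [0, 0, 0, 0.01], [0, 0, 0, 0.01], [0, 0, 0, 0.01], [0, 0, 0, 0.01], [0, 0, 0, 0.01], [0, 0, 0, 0.01], [0, 0, 0, 0.01]]}}

```text
time: 21.3
eef_pos: [0.4506, -0.0459, 0.1063]
tool_rot: [0.977, 0.213, 0.003, -0.002]
force: [-1.4, 0.8, 2.8]
grip_width: 0.0567
```

```bash
python3 chk.py s17
```

```text
t21.30 p [ 0.4506 -0.0459  0.1063] mount xy [-0.1265  0.0032] ty ang deg -65.36 tilt [0.0055 0.0057] F [-1.4   0.83  2.84] M [-0.283  0.043  0.261] w 0.0567 q7 -0.2
t21.35 p [ 0.4506 -0.0459  0.1063] mount xy [-0.1265  0.0032] ty ang deg -65.38 tilt [0.0055 0.0058] F [-1.57  1.1   1.68] M [-0.223  0.05   0.143] w 0.0569 q7 -0.2
[592.08 -34.87] [76.2 99.4] 3.94
```

Call:
{"op": "carry_out", "data": {"targets": [[0, 0, 0, 0], [0, 0, 0, 0], [0, 0, 0, 0], [0, 0, 0, 0], [0, 0, 0, 0], [0, 0, 0, 0], [0, 0, 0, 0], [0, 0, 0, 0], [0, 0, 0, 0], [0, 0, 0, 0]], "hand": 1}}

```text
time: 22.35
eef_pos: [0.4517, -0.0463, 0.1062]
tool_rot: [0.978, 0.211, 0.004, -0.002]
force: [0.4, -0.4, -0.5]
grip_width: 0.0854
```

```bash
python3 chk.py s18
```

```text
t22.35 p [ 0.4517 -0.0463  0.1062] mount xy [-0.1254  0.0027] ty ang deg -65.68 tilt [0.0068 0.006 ] F [ 0.37 -0.36 -0.47] M [-0.004  0.007 -0.024] w 0.0854 q7 -0.2
t22.40 p [ 0.4517 -0.0463  0.1062] mount xy [-0.1254  0.0027] ty ang deg -65.68 tilt [0.0068 0.006 ] F [-1.2  -0.53 -0.03] M [-0.016 -0.011 -0.034] w 0.0857 q7 -0.2
[591.96 -34.9 ] [76.2 99.4] 3.77
```

View pics/s18.png

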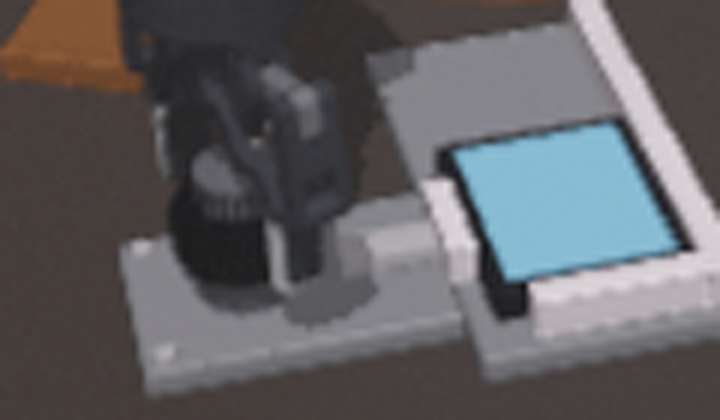

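Call:
{"op": "carry_out", "data": {"targets": [[0, 0, -0.01, 0], [0, 0, -0.02, 0], [0, 0, -0.03, 0], [0, 0, -0.04, 0], [0, 0, -0.05, 0], [0, 0, -0.05, 0], [0, 0, -0.03, 0], [0, 0, -0.01, 0], [0, 0, 0, 0], [0, 0, 0, 0]]}}

```text
time: 23.4
eef_pos: [0.448, -0.0475, 0.2943]
tool_rot: [0.978, 0.21, 0.002, -0.004]
force: [-0.3, -0.7, 0.1]
grip_width: 0.0855
```

Call:
{"op": "carry_out", "data": {"targets": [[0, 0, 0, 0], [-0.02, 0.02, 0, 0], [-0.04, 0.03, 0, 0], [-0.04, 0.03, 0, 0], [-0.04, 0.03, 0, 0], [-0.04, 0.03, 0, 0], [-0.02, 0.02, 0, 0], [0, 0, 0, 0], [0, 0, 0, 0], [0, 0, 0, 0]]}}

```text
time: 24.4
eef_pos: [0.3543, -0.2211, 0.2838]
tool_rot: [0.977, 0.211, -0.009, -0.007]
force: [-0.4, 0.4, 0.8]
grip_width: 0.0854
```

```bash
python3 chk.py s19; python3 - <<'E'
from h import *
c=bot.camera("top");cv2.imwrite("pics/top19.png",c["frame"]);print(mirror(c))
a=c["frame"][165:290,250:380]; cv2.imwrite("pics/top19z.png",cv2.resize(a,None,fx=4.8,fy=4.8,interpolation=cv2.INTER_CUBIC))
s=bot.camera("side")["frame"];cv2.imwrite("pics/k_side19.png",np.hstack([cv2.resize(i[215:260,245:275],None,fx=12,fy=12,interpolation=cv2.INTER_CUBIC) for i in (cv2.imread("pics/side0.png"),s)]))
E
```

```text
t24.40 p [ 0.3543 -0.2211  0.2838] mount xy [-0.2351 -0.1646] ty ang deg -65.66 tilt [-0.0198  0.0104] F [-0.44  0.4   0.76] M [ 0.011 -0.037  0.025] w 0.0854 q7 -0.18
t24.45 p [ 0.3544 -0.2207  0.2838] mount xy [-0.235  -0.1642] ty ang deg -65.61 tilt [-0.02    0.0106] F [ 0.08  0.01 -0.03] M [-0.043  0.056 -0.01 ] w 0.0853 q7 -0.18
[591.96 -34.9 ] [76.2 99.4] 3.77
((590.9287719726562, -35.512428283691406), (80.33546447753906, 98.82766723632812), 4.212408065795898)
```

View pics/top19z.png

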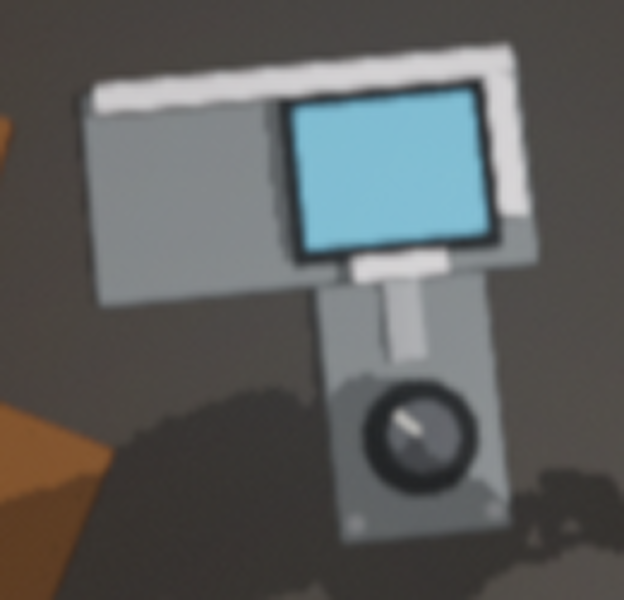

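View pics/k_side19.png

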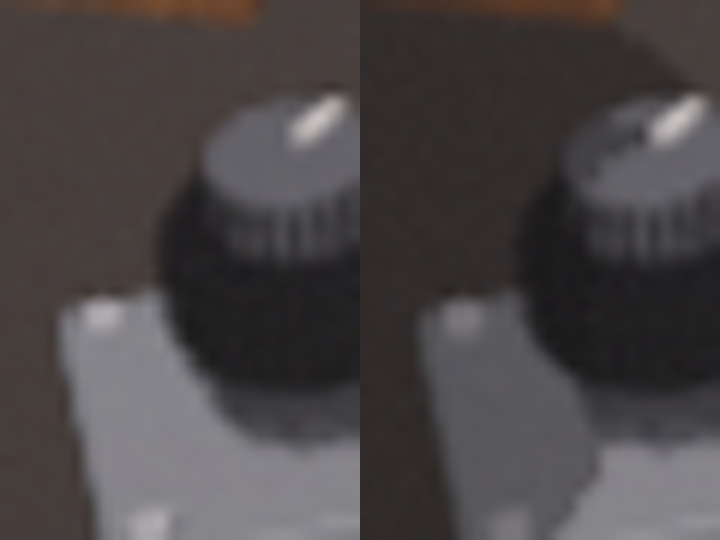

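```bash
python3 -c "
from cell import bot
print(bot.close_job())"
```

```text
the job is handed in; nothing more can be done
None
```

I pushed the mirror home against the end stop and clamped it with the outer ring at an estimated 10 N. I then let go, moved clear and handed the job in at about 24.5 s; no verdict is reported.

- **Push:** the mirror stopped moving against the end stop. The highest push force I read was about 5.6 N. I only saw readings at the end of each call.
- **Clamp:** I turned the ring about 70° (1.22 rad) clockwise. The mirror stopped moving between 7.1 and 8.0 mm of feed, and I stopped at 9.8 mm. That gives roughly 7 to 12 N.
- **Force readings that disagreed:** the torque rise above its pre-contact level gives about 10 N. Using the nominal 0.15 N m friction instead gives about 14 to 15 N, because the torque readings were noisy (about 0.02 N m) and my pre-contact readings averaged 0.19 N m. Both values are within 5 to 18 N, but neither measures the clamping force directly.
- **Last pictures:**
  - The mirror is flush with the stop and rail, about 4.2° in the top view and 3.8° in the side view, against 4.1° for the cradle.
  - The white mark on the inner knob is where it was at the start.
  - The gripper is open and clear, and I steered clear of the other objects but did not re-measure their positions.

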